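Return three setup-bench aids to their home trays

ROBOT

A 6-joint arm with a two-finger parallel gripper is mounted at the origin on the work surface. World frame = base frame: x ahead of the robot, y to its left, z up, the work surface at z = 0. Lengths are in mm, angles in rad, forces in N, time in s.
With the tool pointing down it reaches from about 400 to 925 mm from the base axis. Payload 12.5 kg.
Tool frame: the origin (TCP) lies at the centre of the arm's flange, where the gripper is bolted on; the fingertips stand 190 mm ahead of it and the grasp point (between the pads) lies 171 mm ahead of it; z points along the fingers, y is the line along which they close (so a half turn about z gives the same grasp; the last joint's range is limited). The gripper opens to 95 mm and grips with 3 to 60 N. Pads are 20 mm wide; open, the fingers measure 119 mm over their backs; the gripper's body (75 mm by 180 mm) begins 59 mm behind the grasp point.
Start: joints at [-1.384, 0.491, 1.559, -0, 1.092, -0.106], TCP at [180.416, -598.394, 404.761] pointing down, gripper open.
Joint ranges: [-3.1, 3.1], [-0.84, 2.19], [0.05, 2.79], [-1.13, 4.28], [0.06, 2.93], [-2.69, 2.69]. Speed limits (rad/s): [2.22, 2.22, 2.79, 3.14, 3.14, 3.14].

INTERFACE

Orientations are given as [roll, pitch, yaw] about the fixed x, y, z axes, in that order (R = Rz(yaw) Ry(pitch) Rx(roll)).
In Python, from cell import env, read_camera, search_frame, cut_out gives the robot as it stands. The module is installed in compiled form; this text tells all that it offers.
- The arm moves only by the tool move_arm, never from a script. Its argument "commands" is a list of rows, each a list of 3 entries, a list of its own where there are three numbers: the shift along the world's x, y, z normalised to -1 to 1, where 1 is 0.03 m, then the turn about the world's z normalised to -1 to 1, where 1 is 0.08 rad, then the opening, from -1 (shut) to 1 (fully open), so that 0 is half open. A call has 1 to 20 rows; each row shifts and turns the commanded pose from where the row before left it; what a row does not reach is not made up. A row lasts 1/12 s, in which the tool goes at most 41.7 mm and 7.16 degrees, less where a joint would pass 70% of its speed; a pose out of reach is approached as far as the arm can. A call with a number of a shift or a turn outside -1 to 1 is refused whole. A call with a gripper value outside its range is refused whole. The fingers move at their own pace and stop on an object; the grip force is fixed at half the most. Time passes only in rows, so rows that do not move let the fingers close. It gives the time, the measured TCP pose, the force, the opening and the grip force at its end, in the units of the state.
- env.state(): the state, without advancing time (a new reading comes with each control period).
- read_camera(name): name is "scene" or "top" or "wrist"; returns a dict with "image" (420x560x3 uint8, red, green, blue), "fx", "fy", "cx", "cy" (pixels), "rvec" (rotation vector, rad) and "tvec" (3), from world to camera coordinates, as OpenCV has them. Camera axes: x right, y down, z forward; pixel columns grow to the right and rows downward; lengths in mm; the calibration is good to about 2 mm. A picture is of the moment at which its call begins. There is no depth.
- env.job_done(): hands the job in; it is judged then, once.
Trained networks look in a picture, given as the dict that the camera call returned (one of the last four; its "shot" number tells which), for a name from the list of things; names that differ only in an ending like _2 or _b are one class to them, and where a whole thing is asked for, a point or a joint stands for the part that bears it (a point fixed in the world has none). Each returns a list of dicts, best first, with "confidence" (0 to 1); they miss things now and then, are a little off and sometimes report something else, mostly with a low value. They report only what shows in the picture. A call takes as long as a camera call.
- search_frame(thing, picture): "at" ([column, row] in pixels, amid what is visible of it).
- cut_out(thing, picture): "region" (420x560 bool, what is visible of it) and "at" ([column, row] in pixels, amid what is visible of it).
The state is a dict: "t": time; "joints": joint angles; "qvel": joint speeds; "tau": joint torques, N m; "eef_pos": TCP position; "tcp_rot": TCP orientation; "ft_force": force on the tool from outside, world axes, zero at the start; "moment": the same for the moment, N m; "opening": opening from 0.0 (shut) to 1.0 (fully open); "grip_force": force on a finger pad.
Only numpy, scipy, OpenCV 4.12 (cv2) and the standard library are available. Lean on these libraries where they do the work, as an engineer would, in place of code of your own. Each camera call takes 0.05 s, during which the arm holds its last target. There are 200 camera calls.

TASK

On the guitar setup bench the polish tin, the neck rest and the fret leveller each stand in the wrong tray. Using the bare black mat to park one of them on the way, put each in the tray of its own shape (tin in the round tray, square neck rest in the square tray, long leveller in the long tray), one thing to a tray, flat on the floor of the tray, upright, in the middle, and the neck rest and leveller squared up with their trays. Let go of everything and do not disturb the glue bottle, tape roll and screwdriver.

Things in the scene. Friction and masses are not known exactly. Their poses are not given: they have to be found in the camera images.
- tin: Round polish tin, bare steel, upright cylinder 54 mm diameter, 50 mm high, about 0.2 kg. Origin: centre of its underside, z up. Starts in the square tray. Loose.
- neck_rest: Square neck rest, pale wooden block 50 x 50 mm, 50 mm high, with a 30 mm wide, 12 mm deep cork-lined channel along its x axis across its top (the two walls beside it, at +y and -y, are 10 mm thick), about 0.12 kg. Grip it across either pair of sides below the channel. Origin: centre of its underside, z up. Starts in the long tray. Loose.
- leveller: Fret leveller: aluminium sole 96 mm (x) by 34 mm (y) by 12 mm high with a brown wooden handle block on it, 70 mm (x) by 26 mm (y), reaching from 12 to 50 mm above the underside, about 0.25 kg. Grip the handle across y. Origin: centre of its underside, x along its length, z up. Starts in the round tray. Loose.
- round_tray: Round dark wooden tray, fixed to the bench: outer diameter 132 mm, clear inside diameter 120 mm, floor 6 mm above the bench, rim 12 mm above the bench. Origin: centre of its underside, on the bench. Home of the tin.
- square_tray: Square dark wooden tray, fixed: outside 96 x 96 mm, inside 84 x 84 mm, floor 6 mm above the bench, rim 12 mm. Origin: centre of its underside, x and y parallel to its sides. Home of the neck rest.
- long_tray: Oblong dark wooden tray, fixed: outside 132 mm (x) by 84 mm (y), inside 120 x 72 mm, floor 6 mm above the bench, rim 12 mm. Origin: centre of its underside, x along its length. Home of the leveller.
- mat: Bare black rubber mat without rim, fixed, 120 x 120 mm, 6 mm thick, empty at the start: the spot for parking. Origin: centre of its underside, x and y parallel to its sides.
- glue: Bystander: loose white glue bottle with an orange cap, 56 mm diameter, 130 mm high. Origin: centre of its underside.
- tape: Bystander: loose roll of paper tape lying flat, 90 mm diameter, 24 mm high. Origin: centre of its underside.
- screwdriver: Bystander: loose screwdriver with a red handle lying on the bench beyond the trays, about 200 mm long. Its x axis runs along the shaft.

How it is judged (in metres and radians):
On the way:
1. one of the three things is parked, upright and released, on the black mat (((horizontal distance between tin and mat below 0.05 m and z of tin in the frame of mat between 0.002 and 0.01 m and angle between tin's own z axis and vertical below 0.1 rad and linear speed of tin below 0.02 m/s and contact force between tin and the fingers below 0.1 N) or (horizontal distance between neck_rest and mat below 0.05 m and z of neck_rest in the frame of mat between 0.002 and 0.01 m and angle between neck_rest's own z axis and vertical below 0.1 rad and linear speed of neck_rest below 0.02 m/s and contact force between neck_rest and the fingers below 0.1 N) or (horizontal distance between leveller and mat below 0.05 m and z of leveller in the frame of mat between 0.002 and 0.01 m and angle between leveller's own z axis and vertical below 0.1 rad and linear speed of leveller below 0.02 m/s and contact force between leveller and the fingers below 0.1 N))), for 0.2 s.
At the end, for the whole second after the job is handed in: Tin, neck rest and leveller each stand upright (within 0.1 rad) on the floor of the round, square and long tray in turn, centred within 15 mm, the neck rest square with its tray (any quarter turn) and the leveller along its tray within 0.26 rad, all released and at rest (horizontal distance between tin and round_tray below 0.015 m and z of tin in the frame of round_tray between 0.002 and 0.01 m and angle between each of tin, neck_rest, leveller's own z axis and vertical below 0.1 rad and linear speed of each of tin, neck_rest, leveller below 0.02 m/s and contact force between each of tin, neck_rest, leveller and the fingers below 0.1 N and angular speed of each of tin, neck_rest, leveller below 0.2 rad/s and horizontal distance between neck_rest and square_tray below 0.015 m and z of neck_rest in the frame of square_tray between 0.002 and 0.01 m and horizontal distance between leveller and long_tray below 0.015 m and z of leveller in the frame of long_tray between 0.002 and 0.01 m and (angle between the x axis of neck_rest and the x axis of square_tray, either way round below 0.26 rad or angle between the x axis of neck_rest and the y axis of square_tray, either way round below 0.26 rad) and angle between the x axis of leveller and the x axis of long_tray, either way round below 0.26 rad); the robot touches nothing.
It fails at once if the glue bottle is disturbed (moved over 20 mm) (distance of glue from where it was at the start of the episode above 0.02 m).
It fails at once if the tape roll is disturbed (moved over 20 mm) (distance of tape from where it was at the start of the episode above 0.02 m).
It fails at once if the screwdriver is disturbed (moved over 20 mm) (distance of screwdriver from where it was at the start of the episode above 0.02 m).
It also fails if it takes over 112 s, if anything falls off the work surface, if the arm or the gripper's body presses on something with over 40 N, if the wrist force passes 120 N, or if a joint passes its speed limit or range.

## Working session

There is one attempt and no reset: what is moved stays moved. The work goes in short steps, Python scripts to look and compute and a tool call to move; the robot and the scene stay as the last step left them, time stands still between calls to the robot, and variables do not carry over. Pictures are saved under pics/ and viewed, at most 14 in all, crops included, and the job is handed in when it is done.

Besides the shell and the picture viewer there is one more tool, called by a JSON object that holds its "method" and its "body", one argument or row to a line. move_arm: Moves the arm, as the interface text tells. Its arguments: {"type":"object","properties":{"commands":{"type":"array","items":{"type":"array"}}},"required":["commands"]}

```bash
mkdir -p pics
cat > h.py <<'E'
import numpy as np, cv2
from cell import env, read_camera, search_frame, cut_out
def ray(p,uv):
    R=cv2.Rodrigues(np.array(p["rvec"],float))[0]; t=np.array(p["tvec"],float).ravel()
    d=R.T@np.array([(uv[0]-p["cx"])/p["fx"],(uv[1]-p["cy"])/p["fy"],1.]); return -R.T@t,d
def at_z(p,uv,z):
    c,d=ray(p,uv); return (c+d*(z-c[2])/d[2])[:2]
def save(p,n): cv2.imwrite(f"pics/{n}.png",cv2.cvtColor(np.ascontiguousarray(p["image"]),cv2.COLOR_RGB2BGR))
def hull_at_z(p,m,z):
    """min-area rect of mask contour projected to plane z: centre, size, angle of long side"""
    cs=cv2.findContours(m.astype(np.uint8),cv2.RETR_EXTERNAL,cv2.CHAIN_APPROX_NONE)[0]
    c=max(cs,key=cv2.contourArea).reshape(-1,2)
    w=np.array([at_z(p,q,z) for q in c],np.float32)
    (x,y),(a,b),_=cv2.minAreaRect(w); bx=cv2.boxPoints(cv2.minAreaRect(w))
    e=[bx[1]-bx[0],bx[2]-bx[1]]; l=max(e,key=np.linalg.norm)
    return np.round([x,y,max(a,b),min(a,b)],1),round(float(np.arctan2(l[1],l[0])%np.pi),3)
E
python3 - <<'E'
from h import *
p=read_camera("top"); save(p,"top0"); s=read_camera("scene"); save(s,"scene0")
print("cam",ray(p,(280,210))[0])
Z=dict(tin=50,neck_rest=50,leveller=50,round_tray=12,square_tray=12,long_tray=12,mat=6,glue=130,tape=24,screwdriver=15)
for n,z in Z.items():
    for r in cut_out(n,p)[:2]:
        print(n,round(r["confidence"],2),np.round(r["at"]),at_z(p,r["at"],z).round(),*hull_at_z(p,r["region"],z))
print(env.state())
E
```

```text
cam [ 439.2537757    12.13614042 1041.13949213]
tin 0.71 [400. 257.] [ 528. -313.] [ 525.  -318.4   70.6   51.7] 1.588
tin 0.23 [252. 224.] [607.  77.] [622.8  99.5 125.7 124.2] 2.382
neck_rest 0.89 [329. 261.] [ 513. -126.] [ 521.  -125.    54.7   51.5] 2.675
leveller 0.65 [242. 218.] [623. 103.] [624.7  96.9  88.7  34. ] 2.426
round_tray 0.89 [250. 223.] [616.  84.] [631.2 100.2 134.4 132.3] 0.018
square_tray 0.87 [392. 257.] [ 531. -302.] [ 528.3 -315.4   97.6   95.9] 1.623
long_tray 0.91 [326. 266.] [ 504. -125.] [ 518.8 -131.1  134.5   89. ] 0.988
long_tray 0.19 [418. 186.] [ 731. -386.] [ 708.7 -360.4   92.5   91.2] 1.523
mat 0.98 [158. 256.] [524. 330.] [524.7 328.1 125.3 122.5] 1.072
mat 0.21 [403. 201.] [ 688. -343.] [ 711.6 -362.3   94.7   92.9] 1.589
glue 0.85 [163. 181.] [699. 294.] [703.7 296.3  87.3  50.5] 0.818
tape 0.96 [403. 199.] [ 689. -338.] [ 706.5 -356.1   92.5   91.5] 3.094
{'t': 0.6, 'joints': array([-1.38362727e+00,  4.90913891e-01,  1.55893575e+00, -1.65850877e-05,
        1.09168425e+00, -1.05606789e-01]), 'qvel': array([-2.66455801e-03,  1.42282011e-04, -5.73501542e-05, -2.67797625e-04,
        4.53139696e-04,  1.40003947e-05]), 'tau': array([-2.72513571e-03, -6.12218070e+01, -2.58360958e+01,  6.91776839e-02,
        4.45311237e-02,  1.42108831e-05]), 'eef_pos': array([ 180.39712392, -598.39205818,  404.73998083]), 'tcp_rot': array([3.14153577e+00, 2.08307988e-05, 2.92783489e-01]), 'ft_force': array([-0.27916564, -0.74492444,  0.19836818]), 'moment': array([-0.07714794,  0.03379941,  0.01887005]), 'grip_force': 0.0, 'opening': 0.9977727270087295}
```

View pics/top0.png

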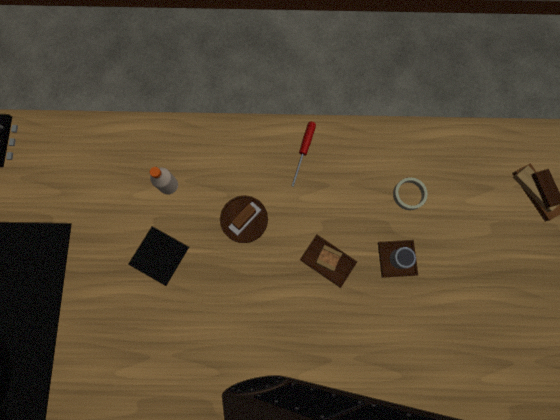

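View pics/scene0.png

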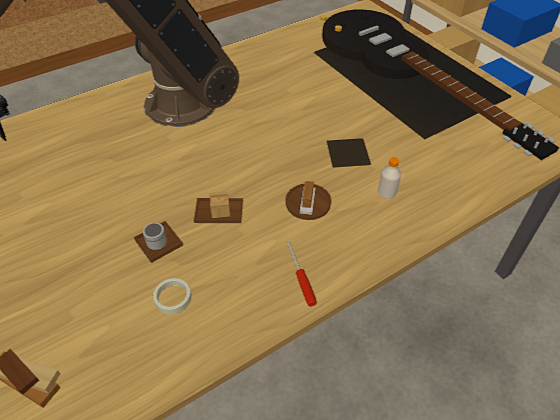

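The top view shows the tin at (404,258) in the square tray, the neck rest at (329,259) in the long tray and the leveller at (245,218) in the round tray. The mat at (159,256) is bare, and the glue, tape and screwdriver are at (165,180), (411,194) and (305,150). The plan is tin to mat, neck rest to square tray, leveller to long tray, then tin to round tray.

{"method": "move_arm", "body": {
  "commands": [
    [[0.96,0.79,-0.15],0,1],
    [[0.96,0.79,-0.15],0,1],
    [[0.96,0.79,-0.15],0,1],
    [[0.96,0.79,-0.15],0,1],
    [[0.96,0.79,-0.15],0,1],
    [[0.96,0.79,-0.15],0,1],
    [[0.96,0.79,-0.15],0,1],
    [[0.96,0.79,-0.15],0,1],
    [[0.96,0.79,-0.15],0,1],
    [[0.96,0.79,-0.15],0,1],
    [[0.96,0.79,-0.15],0,1],
    [[0.96,0.79,-0.15],0,1],
    [[0,0,0],0,1],
    [[0,0,0],0,1],
    [[0,0,0],0,1]
  ]
}}

```text
t: 1.85
eef_pos: [525.9, -314.0, 350.7]
tcp_rot: [3.142, 0.0, 0.293]
ft_force: [-0.1, -0.6, -0.6]
opening: 1.001
grip_force: 0.0
```

Run:
```python
from h import *
p=read_camera("wrist"); save(p,"w1"); print(env.state()["eef_pos"],env.state()["tcp_rot"],"cam",ray(p,(280,210))[0])
for n,z in dict(tin=56,square_tray=12).items():
    for r in cut_out(n,p)[:2]:
        print(n,round(r["confidence"],2),np.round(r["at"]),at_z(p,r["at"],z).round(),*hull_at_z(p,r["region"],z))
p=read_camera("top"); save(p,"t1")
for n,z in dict(round_tray=12,long_tray=12,mat=6,leveller=56,neck_rest=56,tin=56).items():
    for r in cut_out(n,p)[:1]:
        print(n,round(r["confidence"],2),np.round(r["at"]),*hull_at_z(p,r["region"],z))
```

```text
[ 525.49444183 -314.52986546  350.88510861] [3.14137149e+00 1.21814973e-04 2.92317462e-01] cam [ 598.93085214 -293.01843444  330.89774622]
tin 0.86 [286. 208.] [ 531. -322.] [ 530.4 -322.8   59.9   52.6] 0.292
square_tray 0.66 [267. 180.] [ 541. -302.] [ 527.5 -319.3   98.5   97.6] 0.067
round_tray 0.79 [250. 224.] [627.7 101.3 131.  128.9] 1.127
mat 0.58 [156. 254.] [525.2 329.6 126.2 122. ] 1.083
leveller 0.61 [240. 218.] [623.7  97.5  93.5  39.3] 2.424
neck_rest 0.85 [328. 257.] [ 521.6 -124.8   54.9   51.5] 2.675
```

View pics/w1.png

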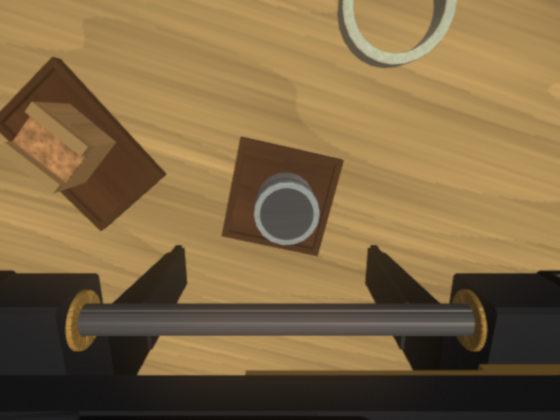

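The wrist picture shows the tin's top at (287,212), in the square tray and clear between the fingers. It lies about 2 mm in x and -9 mm in y from the TCP.

{"method": "move_arm", "body": {
  "commands": [
    [[0.07,-0.3,-0.8],0,1],
    [[0,0,-1],0,1],
    [[0,0,-1],0,1],
    [[0,0,-1],0,1],
    [[0,0,-0.7],0,1],
    [[0,0,-0.3],0,1],
    [[0,0,0],0,1],
    [[0,0,0],0,-1],
    [[0,0,0],0,-1],
    [[0,0,0],0,-1],
    [[0,0,0],0,-1],
    [[0,0,0],0,-1],
    [[0,0,0],0,-1],
    [[0,0,0],0,-1],
    [[0,0,0],0,-1]
  ]
}}

```text
t: 3.6
eef_pos: [528.1, -323.0, 207.1]
tcp_rot: [3.141, -0.0, 0.293]
ft_force: [-0.0, 0.7, 3.9]
opening: 0.559
grip_force: 30.0
```

{"method": "move_arm", "body": {
  "commands": [
    [[0,0,0.5],0,-1],
    [[0,0,1],0,-1],
    [[0,0,1],0,-1],
    [[0,0.5,0.5],0,-1],
    [[0,1,0],0,-1],
    [[0,1,0],0,-1],
    [[0,1,0],0,-1],
    [[0,1,0],0,-1],
    [[0,1,0],0,-1],
    [[0,1,0],0,-1],
    [[0,1,0],0,-1],
    [[0,1,0],0,-1],
    [[0,1,0],0,-1],
    [[0,1,0],0,-1],
    [[0,1,0],0,-1],
    [[0,1,0],0,-1],
    [[0,1,0],0,-1],
    [[0,1,0],0,-1],
    [[0,1,0],0,-1],
    [[0,1,0],0,-1]
  ]
}}

```text
t: 5.27
eef_pos: [527.8, 173.5, 296.5]
tcp_rot: [3.142, 0.001, 0.293]
ft_force: [1.1, 0.4, -3.6]
opening: 0.567
grip_force: 30.0
```

{"method": "move_arm", "body": {
  "commands": [
    [[0,1,0],0,-1],
    [[0,1,0],0,-1],
    [[0,1,0],0,-1],
    [[0,1,0],0,-1],
    [[0,0.8,0],0,-1],
    [[0,0.4,0],0,-1],
    [[0,0,-0.5],0,-1],
    [[0,0,-1],0,-1],
    [[0,0,-0.8],0,-1],
    [[0,0,-0.4],0,-1],
    [[0,0,-0.2],0,-1],
    [[0,0,0],0,-1],
    [[0,0,0],0,-1]
  ]
}}

```text
t: 6.35
eef_pos: [528.5, 327.9, 210.4]
tcp_rot: [3.142, -0.001, 0.292]
ft_force: [0.0, 0.4, -2.6]
opening: 0.564
grip_force: 30.0
```

{"method": "move_arm", "body": {
  "commands": [
    [[0,0,-0.1],0,-1],
    [[0,0,0],0,-1],
    [[0,0,0],0,1],
    [[0,0,0],0,1],
    [[0,0,0],0,1],
    [[0,0,0],0,1],
    [[0,0,0],0,1],
    [[0,0,0],0,1],
    [[0,0,0],0,1],
    [[0,0,1],0,1],
    [[0,0,1],0,1],
    [[0,0,1],0,1],
    [[0,0,1],0,1]
  ]
}}

```text
t: 7.43
eef_pos: [528.0, 327.9, 328.0]
tcp_rot: [3.141, 0.0, 0.293]
ft_force: [1.4, 0.3, 1.1]
opening: 0.996
grip_force: 0.0
```

{"method": "move_arm", "body": {
  "commands": [
    [[0,-1,0.2],-0.95,1],
    [[0,-1,0.2],-0.95,1],
    [[0,-1,0.2],-0.95,1],
    [[0,-1,0],-0.95,1],
    [[0,-1,0],-0.95,1],
    [[0,-1,0],-0.95,1],
    [[0,-1,0],-0.95,1],
    [[0,-1,0],-0.95,1],
    [[0,-1,0],-0.95,1],
    [[0,-1,0],-0.95,1],
    [[0,-1,0],0,1],
    [[0,-1,0],0,1],
    [[0,-1,0],0,1],
    [[-0.2,-1,0],0,1],
    [[0,-1,0],0,1],
    [[0,0,0],0,1],
    [[0,0,0],0,1],
    [[0,0,0],0,1]
  ]
}}

```text
t: 8.93
eef_pos: [522.0, -121.8, 344.7]
tcp_rot: [-3.142, 0.0, -0.468]
ft_force: [0.4, -0.1, 0.3]
opening: 1.0
grip_force: 0.0
```

Run:
```python
from h import *
p=read_camera("wrist"); save(p,"w2"); print(env.state()["eef_pos"],env.state()["tcp_rot"],"cam",ray(p,(280,210))[0])
for n,z in dict(neck_rest=56,long_tray=12,square_tray=12,tin=56).items():
    for r in cut_out(n,p)[:1]:
        print(n,round(r["confidence"],2),np.round(r["at"]),at_z(p,r["at"],z).round(),*hull_at_z(p,r["region"],z))
p=read_camera("top")
for n,z in dict(round_tray=12,mat=6,leveller=56,tin=56,square_tray=12).items():
    for r in cut_out(n,p)[:1]:
        print(n,round(r["confidence"],2),np.round(r["at"]),*hull_at_z(p,r["region"],z))
```

```text
[ 522.06652232 -121.32849519  344.74540438] [ 3.14157521e+00  3.01323640e-04 -4.66794852e-01] cam [ 590.11420866 -157.25885987  324.88437807]
neck_rest 0.74 [278. 204.] [ 528. -128.] [ 525.7 -128.5   57.7   49.5] 2.7
long_tray 0.97 [310. 192.] [ 515. -155.] [ 519.2 -131.   132.    85.4] 0.985
square_tray 0.73 [478.  90.] [ 531. -319.] [ 527.6 -317.2  100.4   97.1] 1.644
round_tray 0.69 [249. 220.] [629.1 102.2 130.9 126.6] 0.811
mat 0.58 [158. 264.] [525.5 329.2 125.7 122. ] 1.084
leveller 0.94 [242. 216.] [623.3  96.1  92.2  40.3] 2.421
tin 0.89 [156. 252.] [527.7 320.3  63.2  54.1] 1.588
square_tray 0.56 [414. 258.] [ 528.7 -354.    97.9   32.3] 3.087
```

View pics/w2.png

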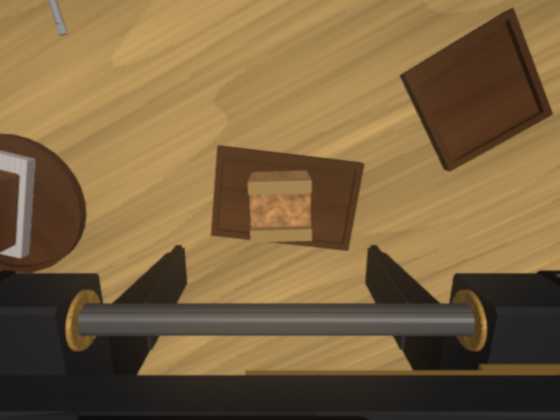

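The wrist picture shows the neck rest at (280,207), square between the fingers in the long tray, with the empty square tray at (478,90). I correct by -5 mm in y and grip.

{"method": "move_arm", "body": {
  "commands": [
    [[0,-0.17,-0.7],0,1],
    [[0,0,-1],0,1],
    [[0,0,-1],0,1],
    [[0,0,-1],0,1],
    [[0,0,-0.7],0,1],
    [[0,0,-0.25],0,1],
    [[0,0,0],0,1],
    [[0,0,0],0,-1],
    [[0,0,0],0,-1],
    [[0,0,0],0,-1],
    [[0,0,0],0,-1],
    [[0,0,0],0,-1],
    [[0,0,0],0,-1],
    [[0,0,0],0,-1],
    [[0,0,0],0,-1],
    [[0,0,0.5],0,-1],
    [[0,0,1],0,-1],
    [[0,0,0.5],0,-1],
    [[0,0,0],0,-1]
  ]
}}

```text
t: 11.07
eef_pos: [522.5, -127.2, 267.9]
tcp_rot: [-3.141, -0.004, -0.467]
ft_force: [-0.7, 0.7, -1.4]
opening: 0.524
grip_force: 29.9
```

{"method": "move_arm", "body": {
  "commands": [
    [[0.03,-0.9,0],0.95,-1],
    [[0.03,-0.9,0],0.95,-1],
    [[0.03,-0.9,0],0.95,-1],
    [[0.03,-0.9,0],0.95,-1],
    [[0.03,-0.9,0],0.95,-1],
    [[0.03,-0.9,0],0.95,-1],
    [[0,-0.65,0],0.95,-1],
    [[0,-0.3,0],0,-1],
    [[0,0,0],0,-1],
    [[0,0,-1],0,-1],
    [[0,0,-0.5],0,-1],
    [[0,0,-0.3],0,-1],
    [[0,0,-0.1],0,-1],
    [[0,0,0],0,-1]
  ]
}}

```text
t: 12.23
eef_pos: [527.6, -316.8, 207.8]
tcp_rot: [-3.141, 0.001, 0.064]
ft_force: [0.5, 0.8, 0.0]
opening: 0.523
grip_force: 29.9
```

Run:
```python
from h import *
p=read_camera("wrist"); save(p,"w3"); print(env.state()["eef_pos"],env.state()["tcp_rot"],env.state()["ft_force"])
```

```text
[ 527.78502269 -317.08668205  208.53291294] [ 3.14151821e+00 -5.04329436e-06  6.46184596e-02] [ 0.47793504  0.24493118 -0.26603134]
```

View pics/w3.png

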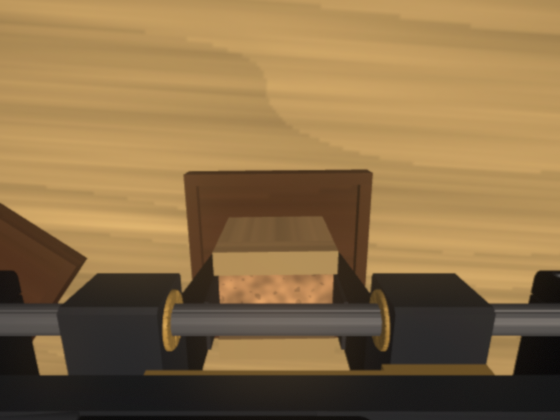

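The wrist picture shows the neck rest square and centred in the square tray, with the walls of the tray parallel to it at columns 188 and 370. I lower 3 mm, release and go to the leveller.

{"method": "move_arm", "body": {
  "commands": [
    [[0,0,-0.1],0,-1],
    [[0,0,0],0,-1],
    [[0,0,0],0,1],
    [[0,0,0],0,1],
    [[0,0,0],0,1],
    [[0,0,0],0,1],
    [[0,0,0],0,1],
    [[0,0,0],0,1],
    [[0,0,0],0,1],
    [[0,0,0.5],0,1],
    [[0,0,1],0,1],
    [[0,0,1],0,1],
    [[0,0,1],0,1],
    [[0,0,1],0,1],
    [[0,0,0],0,1]
  ]
}}

```text
t: 13.53
eef_pos: [528.0, -317.9, 346.0]
tcp_rot: [3.136, -0.006, 0.065]
ft_force: [-0.3, 0.3, 0.3]
opening: 0.998
grip_force: 0.0
```

{"method": "move_arm", "body": {
  "commands": [
    [[0.23,0.98,0],-0.98,1],
    [[0.23,0.98,0],-0.98,1],
    [[0.23,0.98,0],-0.98,1],
    [[0.23,0.98,0],-0.98,1],
    [[0.23,0.98,0],-0.98,1],
    [[0.23,0.98,0],-0.98,1],
    [[0.23,0.98,0],-0.98,1],
    [[0.23,0.98,0],-0.98,1],
    [[0.23,0.98,0],-0.98,1],
    [[0.23,0.98,0],-0.98,1],
    [[0.23,0.98,0],0,1],
    [[0.23,0.98,0],0,1],
    [[0.23,0.98,0],0,1],
    [[0.23,0.98,0],0,1],
    [[0,0,0],0,1],
    [[0,0,0],0,1],
    [[0,0,0],0,1]
  ]
}}

```text
t: 14.95
eef_pos: [623.9, 93.7, 339.9]
tcp_rot: [3.141, 0.0, -0.719]
ft_force: [-0.8, -1.0, 0.2]
opening: 0.998
grip_force: 0.0
```

Run:
```python
from h import *
p=read_camera("wrist"); save(p,"w4"); print(env.state()["eef_pos"],env.state()["tcp_rot"],env.state()["joints"].round(2),"cam",ray(p,(280,210))[0])
for n,z in dict(leveller=56,round_tray=12,mat=6,tin=56,long_tray=12).items():
    for r in cut_out(n,p)[:1]:
        print(n,round(r["confidence"],2),np.round(r["at"]),at_z(p,r["at"],z).round(),*hull_at_z(p,r["region"],z))
p=read_camera("top")
for n,z in dict(neck_rest=56,square_tray=12,long_tray=12).items():
    for r in cut_out(n,p)[:1]:
        print(n,round(r["confidence"],2),np.round(r["at"]),*hull_at_z(p,r["region"],z))
```

```text
[623.95462173  93.21486361 339.98083173] [ 3.14098867e+00  3.39094022e-04 -7.19704928e-01] [ 0.04  0.57  1.61 -0.    0.96  2.33] cam [681.33937126  42.34262448 320.02954809]
leveller 0.89 [265. 200.] [639.  90.] [636.5  91.6  86.5  30.2] 2.429
round_tray 0.88 [250. 207.] [636. 113.] [628.9 101.5 131.9 131.8] 1.383
mat 0.67 [184. 365.] [553. 284.] [561.9 285.5  85.1  35.3] 0.894
tin 0.35 [308.   3.] [722. -22.] [720.9 -21.6   6.8   4.8] 0.852
long_tray 0.94 [514. 130.] [ 537. -104.] [ 535.8 -104.2   85.    81.1] 2.554
neck_rest 0.61 [399. 259.] [ 526.1 -310.3   63.6   51.1] 1.652
square_tray 0.7 [392. 258.] [ 528.2 -317.2   98.5   96. ] 1.643
long_tray 0.75 [329. 259.] [ 519.2 -128.8  133.9   85.4] 0.999
```

View pics/w4.png

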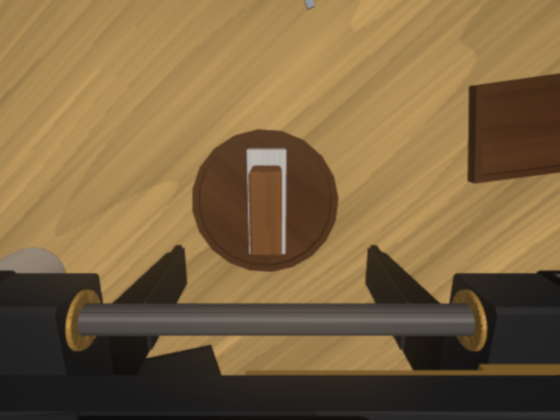

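The wrist picture shows the leveller handle spanning columns 250–281 and rows 166–255, aligned with the fingers. I compute its top centre.

Run:
```python
from h import *
p=read_camera("wrist"); 
for u in [(250,210),(281,210),(265,255),(265,172),(265,166)]: print(u,at_z(p,u,56).round(1))
for u in [(265,149),(247,190),(286,190)]: print(u,at_z(p,u,18).round(1))
im=cv2.cvtColor(p["image"],cv2.COLOR_RGB2BGR)[120:290,160:380]; cv2.imwrite("pics/c4.png",cv2.resize(im,None,fx=3.5,fy=3.5,interpolation=cv2.INTER_CUBIC))
```

```text
(250, 210) [640.9 104.6]
(281, 210) [624.9  86.3]
(265, 255) [604.9 121. ]
(265, 172) [655.5  75.8]
(265, 166) [658.9  72.7]
(265, 149) [666.6  67.4]
(247, 190) [650.4 103.2]
(286, 190) [627.7  77.3]
```

View pics/c4.png

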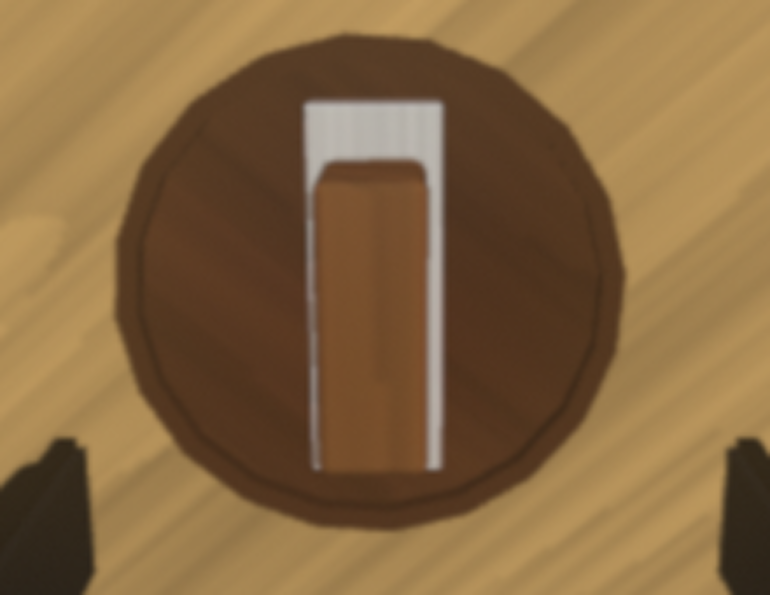

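{"method": "move_arm", "body": {
  "commands": [
    [[0.22,0.18,-0.5],0,1],
    [[0,0,-1],0,1],
    [[0,0,-1],0,1],
    [[0,0,-1],0,1],
    [[0,0,-0.5],0,1],
    [[0,0,-0.2],0,1],
    [[0,0,0],0,1],
    [[0,0,0],0,-1],
    [[0,0,0],0,-1],
    [[0,0,0],0,-1],
    [[0,0,0],0,-1],
    [[0,0,0],0,-1],
    [[0,0,0],0,-1],
    [[0,0,0],0,-1],
    [[0,0,0],0,-1],
    [[0,0,0],0,-1],
    [[0,0,0],0,-1],
    [[0,0,0],0,-1]
  ]
}}

```text
t: 17.0
eef_pos: [630.7, 99.4, 214.2]
tcp_rot: [3.141, 0.0, -0.719]
ft_force: [-0.4, 0.3, -0.5]
opening: 0.281
grip_force: 0.4
```

{"method": "move_arm", "body": {
  "commands": [
    [[0,0,0],0,-1],
    [[0,0,0],0,-1],
    [[0,0,0],0,-1],
    [[0,0,0.5],0,-1],
    [[0,0,1],0,-1],
    [[0,0,0.5],0,-1],
    [[0,0,0],0,-1]
  ]
}}

```text
t: 17.58
eef_pos: [631.2, 99.5, 277.3]
tcp_rot: [-3.138, -0.003, -0.719]
ft_force: [0.3, 0.2, -1.5]
opening: 0.274
grip_force: 30.0
```

{"method": "move_arm", "body": {
  "commands": [
    [[-0.17,-0.35,0],0.97,-1],
    [[-0.17,-0.35,0],0.97,-1],
    [[-0.17,-0.35,0],0.97,-1],
    [[-0.17,-0.35,0],0.97,-1],
    [[-0.17,-0.35,0],0.97,-1],
    [[-0.17,-0.35,0],0.97,-1],
    [[-0.17,-0.35,0],0.97,-1],
    [[-0.17,-0.35,0],0.97,-1],
    [[-0.17,-0.35,0],0.97,-1],
    [[-0.17,-0.35,0],0.97,-1],
    [[-0.17,-0.35,0],0.97,-1],
    [[-0.17,-0.35,0],0.97,-1],
    [[-0.17,-0.35,0],0.97,-1],
    [[-0.17,-0.35,0],0.97,-1],
    [[-0.17,-0.35,0],0.97,-1],
    [[-0.17,-0.35,0],0.97,-1],
    [[-0.17,-0.35,0],0.97,-1],
    [[-0.17,-0.35,0],0.97,-1],
    [[-0.17,-0.35,0],0.97,-1],
    [[-0.17,-0.35,0],0.97,-1]
  ]
}}

```text
t: 19.25
eef_pos: [528.2, -111.0, 273.1]
tcp_rot: [-3.14, 0.001, 0.837]
ft_force: [-0.9, -0.6, -2.6]
opening: 0.271
grip_force: 30.0
```

{"method": "move_arm", "body": {
  "commands": [
    [[-0.17,-0.35,0],0.97,-1],
    [[-0.17,-0.35,0],0.97,-1],
    [[0,0,0],0,-1],
    [[0,0,-0.7],0,-1],
    [[0,0,-0.5],0,-1],
    [[0,0,0],0,-1],
    [[0,0,0],0,-1]
  ]
}}

```text
t: 19.83
eef_pos: [518.5, -131.2, 237.4]
tcp_rot: [-3.139, 0.0, 0.987]
ft_force: [0.3, 0.1, -1.4]
opening: 0.269
grip_force: 30.0
```

Run:
```python
from h import *
p=read_camera("wrist"); save(p,"w5"); print(env.state()["eef_pos"],env.state()["tcp_rot"],env.state()["joints"].round(2))
```

```text
[ 518.71778358 -131.31643386  238.15927677] [-3.14096430e+00  1.30160742e-04  9.87046760e-01] [-0.37  0.6   1.93  0.    0.61  0.21]
```

View pics/w5.png

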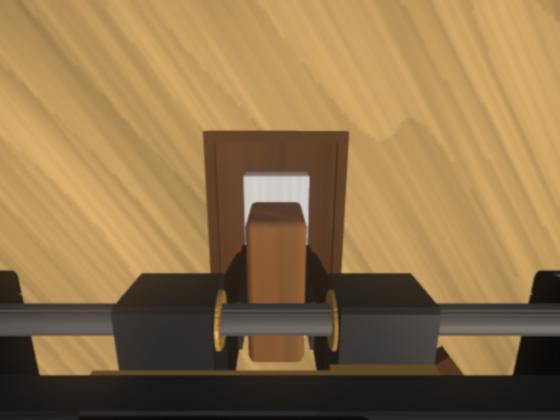

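The wrist picture shows the leveller centred and parallel above the long tray, with its sole at columns 243–309 between the walls at 207–347. I lower 24 mm, release and return to the tin.

{"method": "move_arm", "body": {
  "commands": [
    [[0,0,-0.5],0,-1],
    [[0,0,-0.2],0,-1],
    [[0,0,-0.1],0,-1],
    [[0,0,0],0,-1],
    [[0,0,0],0,1],
    [[0,0,0],0,1],
    [[0,0,0],0,1],
    [[0,0,0],0,1],
    [[0,0,0],0,1],
    [[0,0,0],0,1],
    [[0,0,0],0,1],
    [[0,0,0.5],0,1],
    [[0,0,1],0,1],
    [[0,0,1],0,1],
    [[0,0,1],0,1],
    [[0,0,1],0,1],
    [[0,0,0],0,1]
  ]
}}

```text
t: 21.3
eef_pos: [519.0, -131.7, 354.4]
tcp_rot: [3.134, -0.002, 0.988]
ft_force: [0.3, -0.0, -0.0]
opening: 1.0
grip_force: 0.0
```

{"method": "move_arm", "body": {
  "commands": [
    [[0.02,0.96,0],-0.97,1],
    [[0.02,0.96,0],-0.97,1],
    [[0.02,0.96,0],-0.97,1],
    [[0.02,0.96,0],-0.97,1],
    [[0.02,0.96,0],-0.97,1],
    [[0.02,0.96,0],-0.97,1],
    [[0.02,0.96,0],-0.97,1],
    [[0.02,0.96,0],-0.97,1],
    [[0.02,0.96,0],-0.97,1],
    [[0.02,0.96,0],0,1],
    [[0.02,0.96,0],0,1],
    [[0.02,0.96,0],0,1],
    [[0.02,0.96,0],0,1],
    [[0.02,0.96,0],0,1],
    [[0.02,0.96,0],0,1],
    [[0.02,0.96,0],0,1],
    [[0,0,0],0,1],
    [[0,0,0],0,1],
    [[0,0,0],0,1]
  ]
}}

```text
t: 22.88
eef_pos: [527.9, 328.9, 348.6]
tcp_rot: [3.141, 0.001, 0.29]
ft_force: [-0.1, -0.5, 1.0]
opening: 1.003
grip_force: 0.0
```

Run:
```python
from h import *
p=read_camera("wrist"); save(p,"w6"); print(env.state()["eef_pos"],env.state()["tcp_rot"])
for n,z in dict(tin=56,mat=6,glue=60).items():
    for r in cut_out(n,p)[:1]:
        print(n,round(r["confidence"],2),np.round(r["at"]),*hull_at_z(p,r["region"],z))
```

```text
[528.10605743 328.50366556 348.81688791] [3.14123895e+00 9.05111622e-04 2.89111731e-01]
tin 0.76 [276. 209.] [530.6 328.7  60.1  54. ] 0.454
mat 0.73 [258. 180.] [525.  329.5 120.7 120.1] 1.086
glue 0.56 [353.   4.] [684.3 318.4  34.1   8.5] 1.86
```

View pics/w6.png

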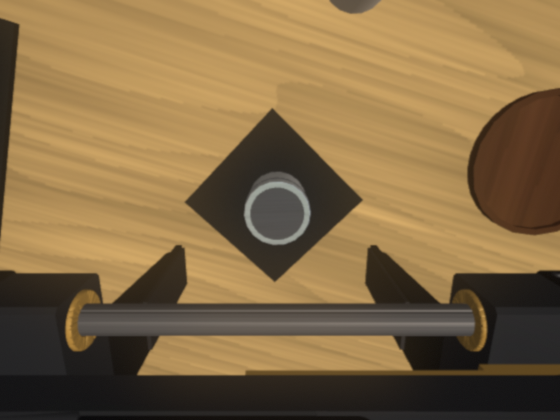

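The wrist picture shows the tin standing on the mat at (277,212), right under the gripper. The glue at (355,3) is well away.

{"method": "move_arm", "body": {
  "commands": [
    [[0,0,-0.7],0,1],
    [[0,0,-1],0,1],
    [[0,0,-1],0,1],
    [[0,0,-1],0,1],
    [[0,0,-0.7],0,1],
    [[0,0,-0.27],0,1],
    [[0,0,0],0,1],
    [[0,0,0],0,-1],
    [[0,0,0],0,-1],
    [[0,0,0],0,-1],
    [[0,0,0],0,-1],
    [[0,0,0],0,-1],
    [[0,0,0],0,-1],
    [[0,0,0],0,-1],
    [[0,0,0],0,-1],
    [[0,0,0.5],0,-1],
    [[0,0,1],0,-1],
    [[0,0,0.5],0,-1],
    [[0,0,0],0,-1]
  ]
}}

```text
t: 24.67
eef_pos: [528.5, 329.5, 272.0]
tcp_rot: [-3.141, -0.004, 0.29]
ft_force: [0.8, 0.4, -2.6]
opening: 0.564
grip_force: 30.0
```

{"method": "move_arm", "body": {
  "commands": [
    [[0.42,-0.95,0],0,-1],
    [[0.42,-0.95,0],0,-1],
    [[0.42,-0.95,0],0,-1],
    [[0.42,-0.95,0],0,-1],
    [[0.42,-0.95,0],0,-1],
    [[0.42,-0.95,0],0,-1],
    [[0.42,-0.95,0],0,-1],
    [[0.42,-0.95,0],0,-1],
    [[0,0,0],0,-1],
    [[0,0,-0.8],0,-1],
    [[0,0,-0.7],0,-1],
    [[0,0,0],0,-1],
    [[0,0,0],0,-1]
  ]
}}

```text
t: 25.75
eef_pos: [628.5, 101.4, 222.5]
tcp_rot: [-3.141, 0.003, 0.29]
ft_force: [-0.4, -0.5, -1.9]
opening: 0.564
grip_force: 30.0
```

Run:
```python
from h import *
p=read_camera("wrist"); save(p,"w7"); print(env.state()["eef_pos"],env.state()["tcp_rot"])
```

```text
[628.87198735 101.52693838 223.82139049] [-3.14136105e+00  1.13670310e-03  2.89846254e-01]
```

View pics/w7.png

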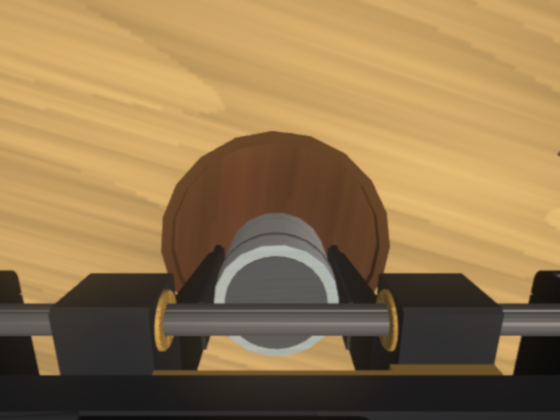

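The wrist picture shows the tin centred across the round tray, about columns 215–338 against the tray at 163–388. I lower it, release and back away.

{"method": "move_arm", "body": {
  "commands": [
    [[0,0,-0.3],0,-1],
    [[0,0,-0.2],0,-1],
    [[0,0,0],0,-1],
    [[0,0,0],0,-1],
    [[0,0,0],0,1],
    [[0,0,0],0,1],
    [[0,0,0],0,1],
    [[0,0,0],0,1],
    [[0,0,0],0,1],
    [[0,0,0],0,1],
    [[0,0,0],0,1],
    [[0,0,0.5],0,1],
    [[0,0,1],0,1],
    [[0,0,1],0,1],
    [[0,0,1],0,1],
    [[0,0,1],0,1],
    [[0,0,0.5],0,1],
    [[0,0,0],0,1]
  ]
}}

```text
t: 27.3
eef_pos: [629.1, 101.3, 363.1]
tcp_rot: [3.14, -0.006, 0.29]
ft_force: [1.0, -0.3, -0.5]
opening: 0.999
grip_force: 0.0
```

{"method": "move_arm", "body": {
  "commands": [
    [[-0.4,1,0],0,1],
    [[-0.4,1,0],0,1],
    [[-0.4,1,0],0,1],
    [[-0.4,1,0],0,1],
    [[-0.4,1,0],0,1],
    [[-0.4,1,0],0,1],
    [[-0.4,1,0],0,1],
    [[-0.4,1,0],0,1],
    [[-0.4,1,0],0,1],
    [[-0.4,1,0],0,1],
    [[0,0,0],0,1],
    [[0,0,0],0,1],
    [[0,0,0],0,1]
  ]
}}

```text
t: 28.38
eef_pos: [509.0, 400.8, 358.3]
tcp_rot: [3.141, 0.001, 0.29]
ft_force: [0.4, -0.3, 0.4]
opening: 1.002
grip_force: 0.0
```

Run:
```python
from h import *
p=read_camera("top"); im=cv2.cvtColor(p["image"],cv2.COLOR_RGB2BGR)[110:310,120:460]
cv2.imwrite("pics/end.png",cv2.resize(im,None,fx=2.3,fy=2.3,interpolation=cv2.INTER_CUBIC))
for n,z in dict(round_tray=12,tin=56,square_tray=12,neck_rest=56,long_tray=12,leveller=56,tape=24).items():
    for r in cut_out(n,p)[:1]:
        print(n,round(r["confidence"],2),np.round(r["at"]),*hull_at_z(p,r["region"],z))
```

```text
round_tray 0.85 [252. 228.] [629.7 100.4 132.6 131.6] 1.592
tin 0.67 [242. 218.] [624.9  99.2  59.2  52.8] 0.03
square_tray 0.57 [391. 261.] [ 528.  -317.    99.3   95.6] 1.643
neck_rest 0.71 [399. 259.] [ 526.9 -309.9   60.5   51.4] 1.59
long_tray 0.87 [324. 263.] [ 519.7 -130.   134.2   85.8] 0.973
leveller 0.96 [330. 262.] [ 515.5 -127.4   94.4   37. ] 0.974
tape 0.66 [424. 195.] [ 704.7 -357.9   93.    87.9] 2.313
```

View pics/end.png

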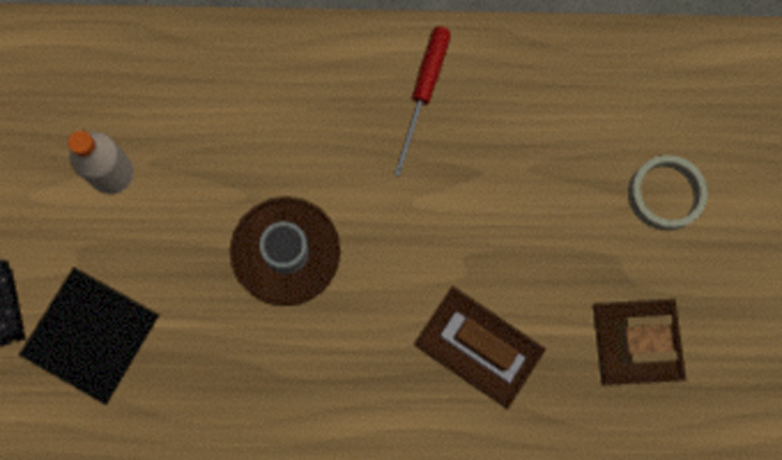

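The final view shows the tin in the round tray at (284,246), the leveller along the long tray at (484,343) and the neck rest square in the square tray at (652,339). The offset of the neck rest's top is perspective; its measured centre is within about 4 mm. The glue, tape and screwdriver look unmoved.

```bash
python3 -c "
from h import *
print(env.job_done())"
```

```text
the job is handed in; nothing more can be done
None
```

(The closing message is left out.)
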